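# Fetch the quick-release plate from behind the shelf stock

## Task

A customer needs the long aluminium quick-release plate that lies at the back of the gray shelf, behind the viewfinder, the focus gearbox and the brass tripod adapter. Stand those three aside on the black rubber counter mat, lay the plate flat in the blue checkout tray, then stand each of the three back on the shelf, square to it, on the very spot it came from. Set everything down without dropping it or tipping it over, and leave the film reel, the lens and the filter case where they are.

Things in the scene. Friction and masses are not known exactly. Their poses are not given: they have to be found in the camera images.
- shelf: Gray powder-coated steel shelf, fixed, 180 deep (its x) x 300 wide (y). Origin on the counter under its centre; x points from its open front (robot side) to its back, z up. The deck is 75 above the counter (a locked compartment is below). Back and ends carry a perforated rim 3 thick rising 50 above the deck, inner faces at x = +87 and y = +-147.
- viewfinder: Loose electronic viewfinder, 0.30 kg, standing in the front row on the deck: charcoal body 46 (its x) x 58 (y) x 62 high, round open black rubber eyecup (45 wide) on top to 92 high. Origin at the centre of its underside, z up. x starts roughly along the shelf's x; neighbours stand about 14 clear in y. Grip across its 46 mm, along x, at 45 above its underside.
- gearbox: Loose follow-focus gearbox, 0.38 kg, standing in the front row on the deck: black housing 46 (its x) x 56 (y) x 66 high, green anodized toothed focus gear ring (47 wide) on top from 71 to 83, steel stub to 86. Origin at the centre of its underside, z up, x roughly along the shelf's x. Grip across its 46 mm, along x, at 45 above its underside.
- adapter: Loose brass tripod screw adapter, 0.48 kg, standing in the front row on the deck: base 46 (its x) x 56 (y) x 18 high, round column 34 in diameter from 18 to 70, thin screw on top to 86. Origin at the centre of its underside, z up, x roughly along the shelf's x. Grip the column along x at 50 above the underside.
- plate: Loose long aluminium quick-release plate, 0.19 kg, black rubber pads and two screws on top: 42 (its x) x 120 (y) x 14 thick. Origin at the centre of its underside. Lies flat on the deck behind the three, x along the shelf's x, front edge only 4 to 9 behind their rear faces, rear edge about 30 from the back rim, so it can be gripped (across its 42 mm) only once they are gone.
- mat: Black rubber counter mat, fixed, 270 (its x) x 160 (its y) x 3 thick, flat on the counter at the left or right of the shelf: the place to set things aside, with room for the three in a row along its x. Origin at the centre of its underside, so its top is 3 above the origin.
- tray: Blue plastic checkout tray, fixed, open box 270 (its x) x 180 (its y) x 32 high, walls and floor 5 thick, on the counter at the other side. Origin at the centre of its underside. The customer's filter case lies in its +x half; the plate fits in the free -x half, centred about x = -50, with its long side along the tray's y.
- filter_case: Bystander: the customer's flat black filter case, loose, 76 (its x) x 84 (y) x 18 thick, lying in the +x half of the tray, centred about x = +78 in the tray's frame. Origin at the centre of its underside. Do not disturb it.
- reel: Bystander: silver 16 mm metal film reel, loose, 92 in diameter, 19 thick, lying flat on the counter between robot and shelf. Origin at the centre of its underside. Do not disturb it.
- lens: Bystander: black prime lens, loose, 66 in diameter, 82 tall, standing upright on the counter between robot and shelf. Origin at the centre of its underside. Do not disturb it.
Not all that is in view belongs to the job. Leave any pink or red look-alike of the gearbox alone.

How it is judged:
On the way, in this order (a step that is already met when the one before it is completed fails the run):
1. viewfinder, gearbox and adapter all stand released on the mat while the plate is still in its place on the shelf (x of viewfinder in the frame of mat between -0.135 and 0.135 m and y of viewfinder in the frame of mat between -0.08 and 0.08 m and z of viewfinder in the frame of mat between -0.003 and 0.01 m and linear speed of each of viewfinder, gearbox, adapter below 0.02 m/s and angular speed of each of viewfinder, gearbox, adapter below 0.2 rad/s and angle between each of viewfinder, gearbox, adapter's own z axis and vertical below 0.1 rad and contact force between the fingers and viewfinder below 0.2 N and x of gearbox in the frame of mat between -0.135 and 0.135 m and y of gearbox in the frame of mat between -0.08 and 0.08 m and z of gearbox in the frame of mat between -0.003 and 0.01 m and contact force between the fingers and gearbox below 0.2 N and x of adapter in the frame of mat between -0.135 and 0.135 m and y of adapter in the frame of mat between -0.08 and 0.08 m and z of adapter in the frame of mat between -0.003 and 0.01 m and contact force between the fingers and adapter below 0.2 N and distance of plate from where it was at the start of the episode below 0.03 m), for 0.2 s.
2. the plate lies flat and released in the tray (x of plate in the frame of tray between -0.115 and 0.115 m and y of plate in the frame of tray between -0.08 and 0.08 m and z of plate in the frame of tray between 0 and 0.011 m and linear speed of plate below 0.02 m/s and angular speed of plate below 0.2 rad/s and angle between plate's own z axis and vertical below 0.1 rad and contact force between the fingers and plate below 0.2 N), for 0.2 s.
At the end, for the whole second after the job is handed in: The plate lies flat (within 0.1 rad) on the tray's floor; viewfinder, gearbox and adapter each stand upright within 15 mm of where they started on the shelf, their sides square to the shelf within 0.2 rad (either way round); all released and at rest (all of step 2 and distance of each of viewfinder, gearbox, adapter from where it was at the start of the episode below 0.015 m and angle between the x axis of each of viewfinder, gearbox, adapter and the x axis of shelf, either way round below 0.2 rad and linear speed of each of viewfinder, gearbox, adapter below 0.02 m/s and angular speed of each of viewfinder, gearbox, adapter below 0.2 rad/s and angle between each of viewfinder, gearbox, adapter's own z axis and vertical below 0.1 rad and contact force between the fingers and viewfinder below 0.2 N and contact force between the fingers and gearbox below 0.2 N and contact force between the fingers and adapter below 0.2 N); the robot touches nothing.
It fails at once if the reel or the lens is moved by more than 15 mm or tipped ((distance of reel from where it was at the start of the episode above 0.015 m or angle between reel's own z axis and vertical above 0.3 rad) or (distance of lens from where it was at the start of the episode above 0.015 m or angle between lens's own z axis and vertical above 0.3 rad)).
It fails at once if the filter case is moved by more than 20 mm or tipped (distance of filter_case from where it was at the start of the episode above 0.02 m or angle between filter_case's own z axis and vertical above 0.3 rad).
It fails at once if a handled thing is tipped over (angle between any of viewfinder, gearbox, adapter, plate's own z axis and vertical above 0.7 rad).
It fails at once if a handled thing is dropped: it moves faster than 0.6 m/s (a free fall of about 2 cm) while the fingers are not holding it ((linear speed of viewfinder above 0.6 m/s and contact force between the fingers and viewfinder below 0.2 N) or (linear speed of gearbox above 0.6 m/s and contact force between the fingers and gearbox below 0.2 N) or (linear speed of adapter above 0.6 m/s and contact force between the fingers and adapter below 0.2 N) or (linear speed of plate above 0.6 m/s and contact force between the fingers and plate below 0.2 N)).
It also fails if it takes over 141 s, if anything falls off the work surface, if the arm or the gripper's body presses on something with over 40 N, if the wrist force passes 120 N, or if a joint passes its speed limit or range.

## Robot

A 7-joint arm with a two-finger parallel gripper is mounted at the origin on the work surface. World frame = base frame: x ahead of the robot, y to its left, z up, the work surface at z = 0. Lengths are in m, angles in rad, forces in N, time in s.
With the tool pointing down it reaches from about 0.4 to 0.85 m from the base axis. Payload 10.4 kg.
Tool frame: the origin (TCP) lies on the centre line of the jaws, within the pads' length; the fingertips stand 11 mm ahead of it and the grasp point (between the pads) lies 8 mm behind it; z points along the fingers, y is the line along which they close (so a half turn about z gives the same grasp; the last joint's range is limited). The gripper opens to 87 mm and grips with 3 to 60 N. Pads are 19 mm wide; open, the fingers measure 117 mm over their backs; the gripper's body (75 mm by 190 mm) begins 51 mm behind the grasp point.
Start: joints at [-1.21, 0.332, -0.065, 1.46, 0.022, 1.35, -0.088], TCP at [0.234, 0.58, 0.234] pointing down, gripper open.
Joint ranges: [-2.6, 2.6], [-0.5, 2.12], [-1.47, 1.34], [0.16, 2.42], [-1.27, 4.41], [0.06, 2.06], [-2.6, 2.6]. Speed limits (rad/s): [2.22, 2.22, 2.79, 2.79, 3.14, 3.14, 3.14].

## Interface

Orientations are given as a unit quaternion [x, y, z, w].
In Python, from bench import r gives the robot as it stands.
- The arm moves only by the shell command python3 -m pendant 'ROWS' [OPENING] [FORCE]. ROWS is JSON, a list of rows, each a list of 4 numbers: the shift along the tool's x, y, z in m, then the turn about the tool's z in rad. A call has 1 to 8 rows; each row shifts and turns the commanded pose from where the row before left it, along the tool's axes as they then stand; what a row does not reach is not made up. A row lasts 1/12 s, in which the tool goes at most 41.7 mm and 7.16 degrees, less where a joint would pass 70% of its speed; a pose out of reach is approached as far as the arm can. A call with a gripper value outside its range is refused whole. OPENING is the opening, from 0 (shut) to 1 (fully open), set as the call begins (- or left out, the last holds). The fingers move at their own pace and stop on an object; FORCE is the grip in N (left out, the last holds). Time passes only in rows, so rows that do not move let the fingers close. It gives the time, the measured TCP pose, the force, the opening and the grip force at its end, in the units of the state.
- r.read_state(): the state, without advancing time (a new reading comes with each control period).
- r.camera(name): name is "scene" or "top" or "wrist"; returns a dict with "img" (384x512x3 uint8, red, green, blue), "camera_matrix" (3x3 intrinsics, pixels), "dist_coeffs" ([k1, k2, p1, p2, k3] as OpenCV has them; the pictures are not rectified), "xyz" and "attitude" of the camera in the world. Camera axes: x right, y down, z forward; pixel columns grow to the right and rows downward; lengths in m; the calibration is good to about 2 mm. A picture is of the moment at which its call begins. There is no depth.
- r.close_job(): hands the job in; it is judged then, once.
Trained networks look in the newest picture that a camera, given by its name, has taken for a name from the list of things; names that differ only in an ending like _2 or _b are one class to them, and where a whole thing is asked for, a point or a joint stands for the part that bears it (a point fixed in the world has none). Each returns a list of dicts, best first, with "score" (0 to 1); they miss things now and then, are a little off and sometimes report something else, mostly with a low value. They report only what shows in the picture. A call takes as long as a camera call. They do not tell look-alikes from the thing itself.
- r.outline_of(thing, camera): "mask" (384x512 bool, what is visible of it) and "bbox" ([centre column, centre row, width, height] in pixels, round what is visible of it).
The state is a dict: "time": time; "joint_positions": joint angles; "joint_vel": joint speeds; "joint_torque": joint torques, N m; "ee_pos": TCP position; "eef_rot": TCP orientation; "ft_force": force on the tool from outside, world axes, zero at the start; "torque": the same for the moment, N m; "width": finger opening in m; "grip_force": force on a finger pad.
Only numpy, scipy, OpenCV 4.12 (cv2) and the standard library are available. Lean on these libraries where they do the work, as an engineer would, in place of code of your own. Each camera call takes 0.05 s, during which the arm holds its last target. There are 200 camera calls.

## Working session

There is one attempt and no reset: what is moved stays moved. The work goes in short steps, Python scripts to look and compute and a shell command to move; the robot and the scene stay as the last step left them, time stands still between calls to the robot, and variables do not carry over. Pictures are saved under pics/ and viewed, at most 14 in all, crops included, and the job is handed in when it is done.

```bash
ls; mkdir -p pics
python3 - <<'E'
from bench import r
import cv2,numpy as np
np.set_printoptions(precision=4,suppress=True)
s=r.read_state()
for k,v in s.items(): print(k,np.round(v,4))
for c in ("scene","top"):
    d=r.camera(c); cv2.imwrite(f"pics/{c}0.png",d["img"][:,:,::-1]); print(c,d["camera_matrix"],d["dist_coeffs"],d["xyz"],d["attitude"])
    for n in "shelf viewfinder gearbox adapter plate mat tray filter_case reel lens".split():
        print(c,n,[(round(o["score"],2),np.round(o["bbox"]).tolist()) for o in r.outline_of(n,c)])
E
```

```text
pics
time 0.0
joint_positions [-1.2096  0.3329 -0.0647  1.461   0.0216  1.3499 -0.0885]
joint_vel [-0.0008  0.0006  0.0012  0.0013  0.0008 -0.0002  0.0005]
joint_torque [  0.0007 -62.3255   0.0251 -38.9902  -0.0614   0.0396   0.0001]
ee_pos [0.2339 0.5792 0.2327]
eef_rot [ 0.1907  0.9816 -0.0007 -0.0001]
ft_force [-0.2673 -0.7297  0.4221]
torque [-0.0592  0.0804 -0.0115]
grip_force 0.0
width 0.0869
scene [[369.4516   0.     252.2104]
 [  0.     369.4516 189.4135]
 [  0.       0.       1.    ]] [-0.1189  0.      0.      0.      0.    ] [1.0347 0.3795 0.9961] [ 0.4069  0.8643 -0.264  -0.1333]
scene shelf [(0.63, [248.0, 218.0, 129.0, 114.0]), (0.57, [171.0, 154.0, 31.0, 21.0]), (0.23, [263.0, 152.0, 22.0, 32.0])]
scene viewfinder [(0.61, [272.0, 214.0, 27.0, 32.0])]
scene gearbox [(0.81, [274.0, 307.0, 24.0, 21.0]), (0.8, [382.0, 196.0, 22.0, 28.0]), (0.76, [230.0, 193.0, 30.0, 28.0]), (0.74, [156.0, 218.0, 25.0, 31.0]), (0.72, [317.0, 309.0, 29.0, 27.0])]
scene adapter [(0.83, [253.0, 206.0, 21.0, 29.0])]
scene plate [(0.94, [244.0, 222.0, 40.0, 32.0])]
scene mat [(0.71, [351.0, 257.0
[... 548 characters left out ...]
4.0, 100.0, 77.0])]
top viewfinder [(0.67, [234.0, 161.0, 19.0, 16.0])]
top gearbox [(0.94, [168.0, 266.0, 19.0, 22.0]), (0.82, [324.0, 109.0, 16.0, 24.0]), (0.7, [190.0, 107.0, 24.0, 27.0]), (0.62, [159.0, 126.0, 26.0, 17.0])]
top adapter [(0.5, [259.0, 162.0, 17.0, 18.0])]
top plate [(0.74, [256.0, 145.0, 38.0, 17.0]), (0.59, [259.0, 163.0, 16.0, 15.0])]
top mat [(0.85, [167.0, 195.0, 52.0, 91.0])]
top tray [(0.71, [230.0, 240.0, 26.0, 30.0]), (0.66, [375.0, 198.0, 63.0, 90.0]), (0.2, [299.0, 235.0, 21.0, 25.0])]
top filter_case [(0.96, [378.0, 174.0, 29.0, 26.0])]
top reel [(0.66, [261.0, 162.0, 20.0, 19.0]), (0.6, [230.0, 240.0, 27.0, 27.0])]
top lens [(0.71, [300.0, 235.0, 23.0, 24.0])]
```

Run:
```python
import cv2
t=cv2.imread("pics/top0.png"); cv2.imwrite("pics/top0c.png",cv2.resize(t[70:300,130:430],(780,598),interpolation=cv2.INTER_CUBIC))
s=cv2.imread("pics/scene0.png"); cv2.imwrite("pics/scene0c.png",cv2.resize(s[110:340,130:430],(780,598),interpolation=cv2.INTER_CUBIC))
```

```text
(no output)
```

View pics/top0c.png

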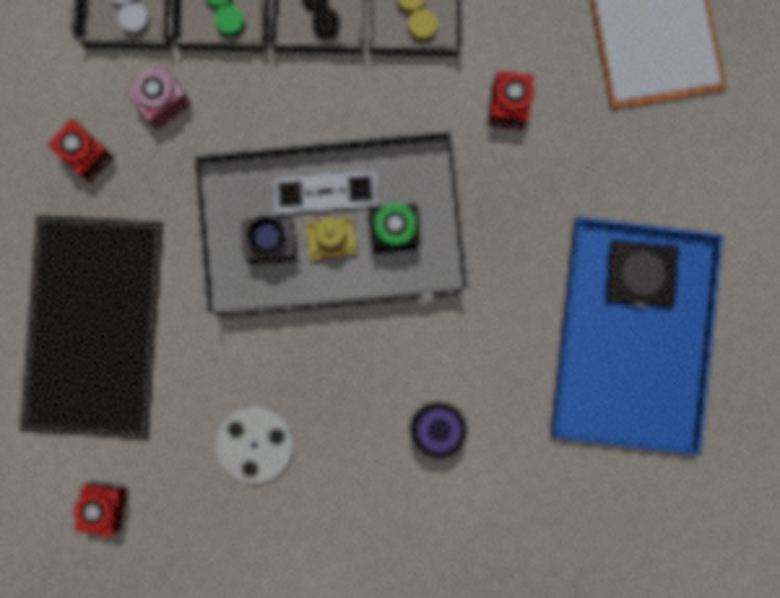

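View pics/scene0c.png

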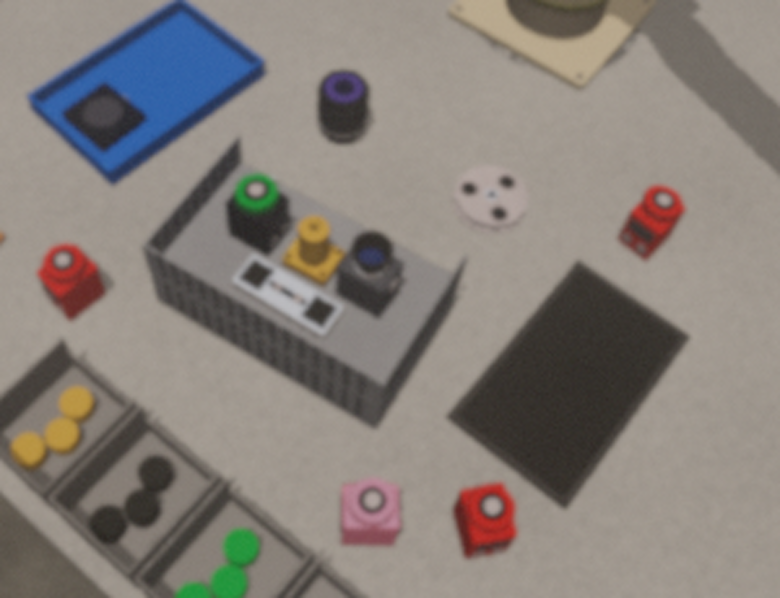

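The gearbox candidates in the top image are the red ones at (168,266), (159,126) and (324,109), the pink one at (190,107), and the black one with a green ring on the shelf at (282,156). Only the shelf one fits, because it has a green ring and stands in the front row. From left to right on the shelf are the viewfinder (233,162), the adapter (258,161) and the gearbox (282,156), with the plate behind them at (256,143). The mat is on the left and the tray on the right.

```bash
cat > lib.py <<'E'
from bench import r
import cv2,numpy as np
from scipy.optimize import minimize
from scipy.spatial.transform import Rotation as R
np.set_printoptions(precision=4,suppress=True)
def view(c):
    d=r.camera(c); M=R.from_quat(d["attitude"]).as_matrix().T
    d["M"]=M; d["rv"]=cv2.Rodrigues(M)[0]; d["tv"]=-M@np.array(d["xyz"]); d["K"]=np.array(d["camera_matrix"]); d["D"]=np.array(d["dist_coeffs"]); d["name"]=c
    return d
def proj(d,P): return cv2.projectPoints(np.asarray(P,float).reshape(-1,1,3),d["rv"],d["tv"],d["K"],d["D"])[0][:,0]
def ray(d,uv,z):
    n=cv2.undistortPoints(np.array(uv,float).reshape(-1,1,2),d["K"],d["D"])[:,0]
    w=np.c_[n,np.ones(len(n))]@d["M"]; c=np.array(d["xyz"]); return c+w*((z-c[2])/w[:,2])[:,None]
def box(a,b,z0,z1): return np.array([[x,y,z] for x in(-a/2,a/2) for y in(-b/2,b/2) for z in(z0,z1)])
def cyl(dm,z0,z1): t=np.linspace(0,2*np.pi,24,endpoint=False); return np.array([[dm/2*np.cos(k),dm/2*np.sin(k),z] for k in t for z in(z0,z1)])
S=dict(viewfinder=[box(46,58,0,62),cyl(45,62,92)],gearbox=[box(46,56,0,66),cyl(47,71,83),cyl(12,66,86)],
 adapter=[box(46,56,0,18),cyl(34,18,70),cyl(8,70,86)],plate=[box(42,120,0,14)],mat=[box(270,160,0,3)],tray=[box(270,180,0,32)],
 reel=[cyl(92,0,19)],lens=[cyl(66,0,82)],filter_case=[box(76,84,0,18)])
def world(P,p,z): c,s=np.cos(p[2]),np.sin(p[2]); P=P/1000; return np.c_[P[:,0]*c-P[:,1]*s+p[0],P[:,0]*s+P[:,1]*c+p[1],P[:,2]+z]
def sil(d,n,p,z,k=4):
    m=np.zeros((384*k,512*k),np.uint8)
    for P in S[n]:
        h=cv2.convexHull(((proj(d,world(P,p,z))+.5)*k).clip(-9999,9999).astype(np.int32)); cv2.fillConvexPoly(m,h,1)
    return m
def masks(d,n,near,z,rad=60):
    o=r.outline_of(n,d["name"]); q=proj(d,[[near[0],near[1],z+.03]])[0]
    o=[x for x in o if np.hypot(*(np.array(x["bbox"][:2])-q))<rad]
    return o[0] if o else None
def fit(n,obs,p0,z,k=4):
    up=[(d,cv2.resize(m.astype(np.uint8),None,fx=k,fy=k,interpolation=cv2.INTER_NEAREST)) for d,m in obs]
    def cost(v):
        p=[p0[0]+v[0]/1000,p0[1]+v[1]/1000,p0[2]+v[2]/50]; c=0
        for d,m in up:
            s=sil(d,n,p,z,k); c-=(s&m).sum()/max(1,(s|m).sum())
        return c/len(up)
    b=None
    for y0 in(0,-5,5):
        q=minimize(cost,[0,0,y0],method="Nelder-Mead",options=dict(initial_simplex=np.array([[0,0,y0],[8,0,y0],[0,8,y0],[4,4,y0+6]]),xatol=.05,fatol=1e-4))
        if b is None or q.fun<b.fun:b=q
    return np.array([p0[0]+b.x[0]/1000,p0[1]+b.x[1]/1000,p0[2]+b.x[2]/50]),-b.fun
E
python3 - <<'E'
from lib import *
V={c:view(c) for c in("top","scene")}
g=dict(viewfinder=(233,162,.15),adapter=(258,161,.13),gearbox=(282,156,.15),plate=(256,144,.089),mat=(165.5,195.5,0),tray=(375,199,.02),filter_case=(378,175,.02),reel=(228,241,.01),lens=(299,235,.08))
for n,(u,v,z) in g.items():
    p=ray(V["top"],[[u,v]],z)[0]; z0=.075 if n in("viewfinder","adapter","gearbox","plate") else .005 if n=="filter_case" else 0
    obs=[]
    for c,d in V.items():
        o=masks(d,n,p,z0,15)
        if o: obs.append((d,o["mask"]))
    print(n,p,[d["name"] for d,_ in obs], *(fit(n,obs,[p[0],p[1],0.05],z0) if obs else []))
# shelf corners (outer rim top back corners, deck front corners) from the top crop
uv=np.array([[198,158],[449,135],[465,288],[212,312]])/2.6+[130,70]
print(ray(V["top"],uv[:2],.125),ray(V["top"],uv[2:],.075))
E
```

```text
viewfinder [0.5899 0.0991 0.15  ] ['top', 'scene'] [0.5928 0.1018 0.0397] 0.8586495659795033
adapter [0.5973 0.0272 0.13  ] ['top', 'scene'] [0.6006 0.0309 0.1792] 0.8917517789889253
gearbox [ 0.6112 -0.0424  0.15  ] ['top', 'scene'] [ 0.6093 -0.0402  0.1093] 0.9217358921935355
plate [0.6544 0.0358 0.089 ] ['top', 'scene'] [0.6548 0.0393 0.1225] 0.8748563057727601
mat [0.4947 0.3245 0.    ] ['scene'] [ 0.4922  0.3296 -0.0365] 0.9780296784830997
tray [ 0.501 -0.343  0.02 ] ['scene'] [ 0.4968 -0.3414 -0.1042] 0.8246749801008225
filter_case [ 0.5774 -0.3517  0.02  ] ['top', 'scene'] [ 0.5757 -0.3475 -0.0677] 0.9232118750783519
reel [0.3558 0.1176 0.01  ] ['top', 'scene'] [0.3543 0.1196 0.2188] 0.929164534659179
lens [ 0.3829 -0.1015  0.08  ] ['top', 'scene'] [ 0.3804 -0.1001  0.0504] 0.8656218301273998
[[ 0.6844  0.1841  0.125 ]
 [ 0.7185 -0.1019  0.125 ]] [[ 0.548  -0.1279  0.075 ]
 [ 0.5117  0.1676  0.075 ]]
```

```bash
python3 -m pendant '[[0,0,-0.01,0.12],[0,0,-0.01,0.12],[0,0,-0.01,0.12],[0,0,-0.01,0.12],[0,0,-0.01,0.12],[0,0,-0.01,0.12],[0,0,-0.01,0.12],[0,0,0,0.12]]' 1 30
python3 -m pendant '[[-0.036,0.0175,0,0.107],[-0.036,0.0175,0,0],[-0.036,0.0175,0,0],[-0.036,0.0175,0,0],[-0.036,0.0175,0,0],[-0.036,0.0175,0,0],[-0.036,0.0175,0,0],[-0.036,0.0175,0,0]]'
python3 -m pendant '[[-0.036,0.0175,0,0],[-0.036,0.0175,0,0],[-0.036,0.0175,0,0],[-0.036,0.0175,0,0],[-0.036,0.0175,0,0],[-0.036,0.0175,0,0],[-0.036,0.0175,0,0],[-0.036,0.0175,0,0]]'
python3 -m pendant '[[0,0,0,0],[0,0,0,0],[0,0,0,0]]'
python3 - <<'E'
from lib import *
d=view("wrist"); s=r.read_state()
cv2.imwrite("pics/w1.png",d["img"][:,:,::-1]); print(s["ee_pos"],R.from_quat(s["eef_rot"]).as_matrix(),s["joint_positions"]); print(d["K"],d["D"],d["xyz"],d["M"])
E
```

```text
time: 2.77
ee_pos: [0.2342, 0.5802, 0.3059]
eef_rot: [0.625, 0.781, 0.001, -0.001]
ft_force: [-0.4, -0.2, 0.4]
width: 0.087
grip_force: 0.0
time: 3.43
ee_pos: [0.4117, 0.3111, 0.3039]
eef_rot: [0.663, 0.748, 0.0, -0.0]
ft_force: [1.5, 0.5, -0.3]
width: 0.087
grip_force: 0.0
time: 4.1
ee_pos: [0.5852, 0.042, 0.3039]
eef_rot: [0.663, 0.748, 0.0, 0.0]
ft_force: [1.2, 0.5, 0.2]
width: 0.0876
grip_force: 0.0
time: 4.35
ee_pos: [0.5843, 0.0442, 0.3034]
eef_rot: [0.663, 0.748, 0.0, -0.0]
ft_force: [1.0, -0.1, -0.3]
width: 0.0867
grip_force: 0.0
[0.5841 0.045  0.3034] [[-0.1213  0.9926 -0.0004]
 [ 0.9926  0.1213  0.0007]
 [ 0.0008 -0.0003 -1.    ]] [-0.6125  0.2302  0.5549  1.4843 -0.122   1.4618  0.0654]
[[287.9006   0.     254.4558]
 [  0.     287.9006 195.3163]
 [  0.       0.       1.    ]] [-0.0358  0.      0.      0.      0.    ] [0.5754 0.1177 0.455 ] [[ 0.9928  0.1199  0.0004]
 [ 0.1152 -0.9554  0.2717]
 [ 0.033  -0.2697 -0.9624]]
```

View pics/w1.png

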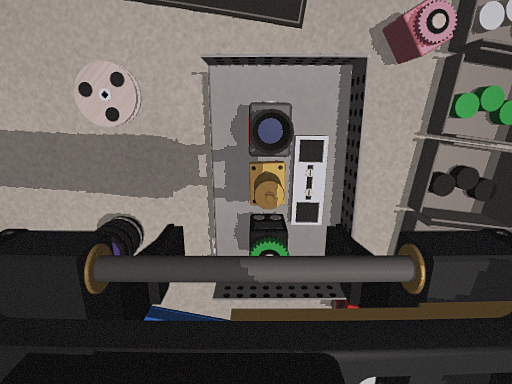

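The wrist view shows the viewfinder at (270,130), the adapter at (268,187), the gearbox partly hidden under the gripper at (270,240), and the plate at (310,180). I shift 0.1 m along -y to see all of them from a second viewpoint.

```bash
cat > meas.py <<'E'
from lib import *
import sys
def measure(names,guess,zs,cams=("wrist",),rad=60):
    V=[view(c) for c in cams]; out={}
    for n in names:
        obs=[]
        for d in V:
            o=masks(d,n,guess[n],zs[n],rad)
            if o: obs.append((d,o["mask"])); print(n,d["name"],round(o["score"],2),np.round(o["bbox"]))
        if obs: out[n]=fit(n,obs,guess[n],zs[n],3); print(n,*out[n])
    return V,out
def overlay(d,out,zs,f):
    im=d["img"][:,:,::-1].copy()
    for n,(p,_) in out.items():
        for P in S[n]: cv2.polylines(im,[cv2.convexHull(np.round(proj(d,world(P,p,zs[n]))).astype(np.int32))],True,(255,0,255),1)
    cv2.imwrite(f,im)
G=dict(viewfinder=[.5928,.1018,.12],adapter=[.6006,.0309,.12],gearbox=[.6093,-.0402,.12],plate=[.6548,.0393,.12])
Z={k:.075 for k in G}
E
python3 - <<'E'
from meas import *
measure(["viewfinder","adapter","plate"],G,Z)
E
python3 -m pendant '[[-0.03,0,0,0],[-0.03,0,0,0],[-0.03,0,0,0],[-0.01,0,0,0],[0,0,0,0],[0,0,0,0],[0,0,0,0]]'
python3 - <<'E'
from meas import *
V,o=measure(list(G),G,Z)
print(r.read_state()["ee_pos"])
overlay(V[0],o,Z,"pics/w2.png")
E
```

```text
viewfinder wrist 0.72 [273. 130.  48.  58.]
viewfinder [0.5938 0.1036 0.1173] 0.9662408759124088
adapter wrist 0.6 [268. 185.  32.  51.]
adapter [0.6016 0.0337 0.1495] 0.9620261612386546
plate wrist 0.91 [310. 181.  39.  92.]
plate [0.6564 0.0413 0.103 ] 0.9724224493455262
time: 5.18
ee_pos: [0.5964, -0.0535, 0.3034]
eef_rot: [0.663, 0.749, 0.0, -0.0]
ft_force: [0.7, 0.6, 0.8]
width: 0.0872
grip_force: 0.0
viewfinder wrist 0.87 [274.  36.  49.  72.]
viewfinder [0.5931 0.1031 0.11  ] 0.9709251981615933
adapter wrist 0.87 [270. 103.  34.  51.]
adapter [0.6018 0.0331 0.1269] 0.9388822829964328
gearbox wrist 0.57 [272. 171.  47.  57.]
gearbox [ 0.6111 -0.0395  0.1027] 0.9607628650242557
plate wrist 0.65 [312. 101.  43. 107.]
plate [0.6566 0.0419 0.0998] 0.9673719772403983
[ 0.5964 -0.0545  0.3035]
```

View pics/w2.png

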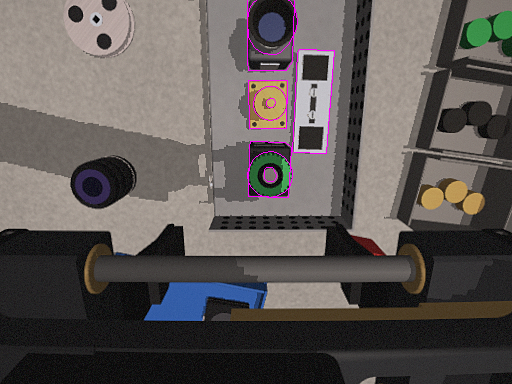

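All three fits from two viewpoints agree to within 1 mm, and the green-ringed gearbox is confirmed at (271,175). The tool heading of 0.12 matches the shelf. I grasp the gearbox first.

```bash
python3 -m pendant '[[0.007,0.008,0,0],[0.006,0.0085,0,0],[0,0,0.02,0],[0,0,0.03,0],[0,0,0.03,0],[0,0,0.03,0],[0,0,0,0],[0,0,0,0]]'
python3 - <<'E'
from lib import *
print(r.read_state()["ee_pos"])
E
python3 -m pendant '[[0,0,0.02,0],[0,0,0.02,0],[0,0,0.02,0],[0,0,0.015,0],[0,0,0.0065,0],[0,0,0,0],[0,0,0,0]]'
python3 -m pendant '[[0,0,0,0],[0,0,0,0],[0,0,0,0],[0,0,0,0],[0,0,0,0],[0,0,0,0],[0,0,0,0],[0,0,0,0]]' 0.3 30
```

```text
time: 6.1
ee_pos: [0.6111, -0.0397, 0.1928]
eef_rot: [0.663, 0.749, -0.001, -0.001]
ft_force: [-0.4, -0.9, 0.4]
width: 0.0869
grip_force: 0.0
[ 0.6111 -0.0397  0.1928]
time: 6.68
ee_pos: [0.6124, -0.0405, 0.1138]
eef_rot: [0.663, 0.748, 0.001, 0.001]
ft_force: [0.8, -1.0, 0.9]
width: 0.0869
grip_force: 0.0
time: 7.35
ee_pos: [0.6112, -0.0406, 0.112]
eef_rot: [0.663, 0.748, 0.0, -0.0]
ft_force: [0.4, 0.2, 0.6]
width: 0.0462
grip_force: 30.0
```

```bash
python3 -m pendant '[[0,0,-0.01,0],[0,0,-0.02,0],[0,0,-0.03,0],[0,0,-0.03,0],[0,0,-0.03,0],[0,0,-0.01,0],[0,0,0,0],[0,0,0,0]]'
python3 -m pendant '[[0.015,0,0,0],[0.0305,0.001,0,0],[0.0305,0.001,0,0],[0.0305,0.001,0,0],[0.0305,0.001,0,0],[0.0305,0.001,0,0],[0.0305,0.001,0,0],[0.0305,0.001,0,0]]'
python3 -m pendant '[[0.0305,0.001,0,0],[0.0305,0.001,0,0],[0.0305,0.001,0,0],[0.0305,0.001,0,0],[0.0155,0,0,0],[0,0,0,0],[0,0,0,0],[0,0,0,0]]'
python3 -m pendant '[[0,0,0.02,0],[0,0,0.03,0],[0,0,0.03,0],[0,0,0.03,0],[0,0,0.03,0],[0,0,0.02,0],[0,0,0.01,0],[0,0,0,0]]'
```

```text
time: 8.02
ee_pos: [0.6109, -0.0406, 0.2411]
eef_rot: [0.663, 0.748, -0.0, -0.0]
ft_force: [-0.3, 0.2, -5.4]
width: 0.0463
grip_force: 30.0
time: 8.68
ee_pos: [0.5893, 0.1883, 0.2392]
eef_rot: [0.663, 0.748, -0.002, -0.001]
ft_force: [1.3, 0.5, -4.0]
width: 0.0459
grip_force: 30.0
time: 9.35
ee_pos: [0.5783, 0.3223, 0.2405]
eef_rot: [0.664, 0.748, -0.001, 0.0]
ft_force: [0.3, 0.5, -3.3]
width: 0.0462
grip_force: 30.0
time: 10.02
ee_pos: [0.5774, 0.3218, 0.0695]
eef_rot: [0.664, 0.748, -0.002, -0.0]
ft_force: [-0.3, -0.5, -3.4]
width: 0.046
grip_force: 30.0
```

```bash
python3 -m pendant '[[0,0,0.014,0],[0,0,0.008,0],[0,0,0.004,0],[0,0,0.002,0],[0,0,0,0],[0,0,0,0],[0,0,0,0]]'
python3 -m pendant '[[0,0,0,0],[0,0,0,0],[0,0,0,0],[0,0,0,0],[0,0,0,0]]' 0.7 
python3 -m pendant '[[0,0,-0.015,0],[0,0,-0.03,0],[0,0,-0.03,0],[0,0,-0.03,0],[0,0,-0.03,0],[0,0,-0.03,0],[0,0,-0.03,0],[0,0,-0.005,0]]'
python3 -m pendant '[[0,0,0,0],[0,0,0,0],[0,0,0,0]]' 1
```

```text
time: 10.6
ee_pos: [0.5787, 0.3242, 0.0447]
eef_rot: [0.663, 0.748, 0.001, 0.0]
ft_force: [0.7, 1.0, -4.1]
width: 0.0459
grip_force: 30.0
time: 11.02
ee_pos: [0.5785, 0.3241, 0.0444]
eef_rot: [0.663, 0.748, 0.0, 0.0]
ft_force: [-0.0, -0.1, 0.2]
width: 0.0604
grip_force: 0.0
time: 11.68
ee_pos: [0.5801, 0.3246, 0.2503]
eef_rot: [0.664, 0.748, 0.004, 0.001]
ft_force: [0.6, 0.0, 0.9]
width: 0.0609
grip_force: 0.0
time: 11.93
ee_pos: [0.5777, 0.3238, 0.2423]
eef_rot: [0.663, 0.748, -0.001, -0.0]
ft_force: [0.3, -0.6, -0.8]
width: 0.0736
grip_force: 0.0
```

```bash
python3 -m pendant '[[-0.015,0,0,0],[-0.03,-0.0012,0,0],[-0.03,-0.0012,0,0],[-0.03,-0.0012,0,0],[-0.03,-0.0012,0,0],[-0.03,-0.0012,0,0],[-0.03,-0.0012,0,0],[-0.03,-0.0012,0,0]]'
python3 -m pendant '[[-0.03,-0.0012,0,0],[-0.025,-0.0012,0,0],[-0.0112,-0.0006,0,0],[0,0,0,0],[0,0,0,0],[0,0,0,0],[0,0,0,0]]'
python3 -m pendant '[[0,0,0.015,0],[0,0,0.025,0],[0,0,0.025,0],[0,0,0.025,0],[0,0,0.015,0],[0,0,0,0],[0,0,0,0],[0,0,0,0]]'
```

```text
time: 12.6
ee_pos: [0.5962, 0.0969, 0.243]
eef_rot: [0.664, 0.748, -0.001, -0.0]
ft_force: [-0.5, -0.2, -0.1]
width: 0.087
grip_force: 0.0
time: 13.18
ee_pos: [0.6017, 0.0356, 0.2436]
eef_rot: [0.662, 0.749, 0.0, -0.0]
ft_force: [-1.2, -0.8, 0.2]
width: 0.087
grip_force: 0.0
time: 13.85
ee_pos: [0.6026, 0.0342, 0.1403]
eef_rot: [0.663, 0.749, 0.001, 0.0]
ft_force: [0.1, -0.7, 1.0]
width: 0.0869
grip_force: 0.0
```

```bash
python3 -m pendant '[[-0.001,0,0.012,0],[0,0,0.0075,0],[0,0,0.0035,0],[0,0,0,0],[0,0,0,0],[0,0,0,0]]'
python3 -m pendant '[[0,0,0,0],[0,0,0,0],[0,0,0,0],[0,0,0,0],[0,0,0,0],[0,0,0,0],[0,0,0,0],[0,0,0,0]]' 0.2 35
python3 -m pendant '[[0,0,-0.01,0],[0,0,-0.02,0],[0,0,-0.03,0],[0,0,-0.03,0],[0,0,-0.025,0],[0,0,-0.01,0],[0,0,0,0],[0,0,0,0]]'
```

```text
time: 14.35
ee_pos: [0.6022, 0.0325, 0.1163]
eef_rot: [0.663, 0.748, 0.0, 0.0]
ft_force: [-0.4, -1.1, -0.5]
width: 0.087
grip_force: 0.0
time: 15.02
ee_pos: [0.602, 0.0326, 0.116]
eef_rot: [0.663, 0.748, 0.0, -0.0]
ft_force: [0.8, 0.0, 0.8]
width: 0.0413
grip_force: 0.0
time: 15.68
ee_pos: [0.6015, 0.0326, 0.24]
eef_rot: [0.663, 0.748, -0.0, -0.0]
ft_force: [-0.3, 0.4, -6.0]
width: 0.033
grip_force: 34.9
```

The fingers were still closing when the lift began, so the adapter probably hangs up to about 15 mm low. I'll carry it over and lower it by force.

```bash
python3 -m pendant '[[0.015,-0.0035,0,0],[0.0277,-0.0066,0,0],[0.0277,-0.0066,0,0],[0.0277,-0.0066,0,0],[0.0277,-0.0066,0,0],[0.0277,-0.0066,0,0],[0.0277,-0.0066,0,0],[0.0277,-0.0066,0,0]]'
python3 -m pendant '[[0.0277,-0.0066,0,0],[0.0277,-0.0066,0,0],[0.0277,-0.0066,0,0],[0.0127,-0.003,0,0],[0,0,0,0],[0,0,0,0],[0,0,0,0],[0,0,0,0]]'
python3 -m pendant '[[0,0,0.015,0],[0,0,0.025,0],[0,0,0.03,0],[0,0,0.03,0],[0,0,0.02,0],[0,0,0.01,0],[0,0,0,0],[0,0,0,0]]'
python3 - <<'E'
from meas import *
g={"adapter":[.4935,.327,.12]}
for z in (.05,.06,.07): 
    measure(["adapter"],g,{"adapter":z},("scene",),80)
print(r.read_state()["ee_pos"])
E
```

```text
time: 16.35
ee_pos: [0.5259, 0.2348, 0.2384]
eef_rot: [0.663, 0.748, -0.002, -0.001]
ft_force: [0.4, 0.9, -5.0]
width: 0.0332
grip_force: 34.9
time: 17.02
ee_pos: [0.494, 0.3248, 0.2403]
eef_rot: [0.664, 0.748, -0.001, 0.0]
ft_force: [0.3, 0.4, -5.4]
width: 0.033
grip_force: 34.9
time: 17.68
ee_pos: [0.4941, 0.326, 0.1117]
eef_rot: [0.664, 0.748, 0.0, 0.0]
ft_force: [0.2, 0.8, -4.7]
width: 0.0334
grip_force: 34.9
[0.494  0.3268 0.1122]
```

```bash
python3 -m pendant '[[0,0,0.012,0],[0,0,0.012,0],[0,0,0.01,0],[0,0,0.004,0],[0,0,0,0],[0,0,0,0]]'
python3 -m pendant '[[0,0,0.003,0],[0,0,0.003,0],[0,0,0,0],[0,0,0,0]]'
python3 -m pendant '[[0,0,0.002,0],[0,0,0.002,0],[0,0,0,0],[0,0,0,0]]'
```

```text
time: 18.48
ee_pos: [0.4934, 0.3262, 0.0726]
eef_rot: [0.663, 0.748, -0.0, 0.0]
ft_force: [-0.2, 0.9, -5.4]
width: 0.0334
grip_force: 34.9
time: 18.82
ee_pos: [0.4935, 0.3264, 0.067]
eef_rot: [0.663, 0.748, 0.0, -0.0]
ft_force: [0.4, -0.2, -6.3]
width: 0.0336
grip_force: 34.9
time: 19.15
ee_pos: [0.4934, 0.3263, 0.0629]
eef_rot: [0.663, 0.748, -0.0, -0.0]
ft_force: [0.3, 0.2, -5.2]
width: 0.033
grip_force: 34.9
```

Run:
```python
from lib import *
d=view("scene"); cv2.imwrite("pics/s2.png",cv2.resize(d["img"][150:310,290:430,::-1],(525,600),interpolation=cv2.INTER_CUBIC))
```

```text
(no output)
```

View pics/s2.png

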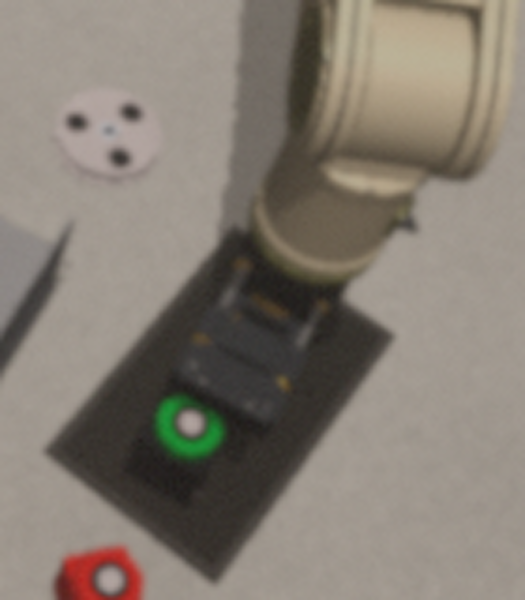

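The gearbox stands upright on the mat (green ring at crop (190,423)), and the adapter is hidden by the gripper. I keep lowering in small steps and watch the force.

```bash
for i in 1; do :; done
python3 -m pendant '[[0,0,0.002,0],[0,0,0.002,0],[0,0,0,0],[0,0,0,0]]' | grep -E "ee_pos|ft"
python3 -m pendant '[[0,0,0.002,0],[0,0,0.001,0],[0,0,0,0],[0,0,0,0]]' | grep -E "ee_pos|ft"
python3 -m pendant '[[0,0,0.002,0],[0,0,0.001,0],[0,0,0,0],[0,0,0,0]]' | grep -E "ee_pos|ft"
```

```text
ee_pos: [0.4934, 0.3263, 0.0589]
ft_force: [-0.5, 0.9, -5.1]
ee_pos: [0.4935, 0.3264, 0.056]
ft_force: [-0.5, -0.2, -5.1]
ee_pos: [0.4944, 0.3267, 0.0546]
ft_force: [-1.6, -1.8, 7.9]
```

```bash
python3 -m pendant '[[0,0,-0.001,0],[0,0,0,0],[0,0,0,0]]'| grep -E "ee_pos|ft"
python3 -m pendant '[[0,0,0,0],[0,0,0,0],[0,0,0,0],[0,0,0,0],[0,0,0,0]]' 0.6 
python3 -m pendant '[[0,0,-0.015,0],[0,0,-0.03,0],[0,0,-0.03,0],[0,0,-0.03,0],[0,0,-0.03,0],[0,0,-0.03,0],[0,0,-0.02,0],[0,0,0,0]]' 
python3 -m pendant '[[0,0,0,0],[0,0,0,0],[0,0,0,0]]' 1
```

```text
ee_pos: [0.494, 0.3266, 0.0546]
ft_force: [-0.4, -0.6, 2.9]
time: 20.87
ee_pos: [0.4935, 0.3264, 0.054]
eef_rot: [0.663, 0.748, 0.0, -0.0]
ft_force: [-0.2, 0.0, -0.1]
width: 0.0508
grip_force: 0.0
time: 21.53
ee_pos: [0.4952, 0.3274, 0.244]
eef_rot: [0.663, 0.748, 0.004, 0.0]
ft_force: [1.2, 0.4, 1.4]
width: 0.0523
grip_force: 0.0
time: 21.78
ee_pos: [0.493, 0.3261, 0.2377]
eef_rot: [0.663, 0.748, -0.001, -0.0]
ft_force: [-0.9, 0.6, 0.2]
width: 0.0648
grip_force: 0.0
```

```bash
python3 -m pendant '[[-0.0135,0.0026,0,0],[-0.03,0.01,0,0],[-0.03,0.01,0,0],[-0.03,0.01,0,0],[-0.03,0.01,0,0],[-0.03,0.01,0,0],[-0.03,0.01,0,0],[-0.03,0.01,0,0]]'| grep -E "ee_pos|ft"
python3 -m pendant '[[-0.01,0,0,0],[0,0,0,0],[0,0,0,0],[0,0,0,0],[0,0,0,0]]'| grep -E "ee_pos|ft"
python3 -m pendant '[[0,0,0.015,0],[0,0,0.025,0],[0,0,0.025,0],[0,0,0.025,0],[0,0,0.015,0],[0,0,0,0],[0,0,0,0],[0,0,0,0]]'
```

```text
ee_pos: [0.5926, 0.1103, 0.2385]
ft_force: [0.6, 0.9, 0.1]
ee_pos: [0.593, 0.1051, 0.2388]
ft_force: [-0.2, 0.3, 0.5]
time: 23.53
ee_pos: [0.5941, 0.104, 0.1354]
eef_rot: [0.663, 0.749, 0.001, 0.0]
ft_force: [0.1, 0.5, -0.6]
width: 0.087
grip_force: 0.0
```

```bash
python3 -m pendant '[[0,0,0.012,0],[0,0,0.007,0],[0,0,0.003,0],[0,0,0,0],[0,0,0,0],[0,0,0,0]]'| grep -E "ee_pos|ft"
python3 -m pendant '[[0,0,0,0],[0,0,0,0],[0,0,0,0],[0,0,0,0],[0,0,0,0],[0,0,0,0],[0,0,0,0],[0,0,0,0]]' 0.2 30
python3 -m pendant '[[0,0,0,0],[0,0,0,0]]'
python3 -m pendant '[[0,0,-0.01,0],[0,0,-0.02,0],[0,0,-0.03,0],[0,0,-0.03,0],[0,0,-0.03,0],[0,0,-0.01,0],[0,0,0,0],[0,0,0,0]]'
```

```text
ee_pos: [0.5938, 0.1032, 0.1123]
ft_force: [0.3, 0.3, -0.9]
time: 24.7
ee_pos: [0.5936, 0.1033, 0.1121]
eef_rot: [0.663, 0.748, 0.0, 0.0]
ft_force: [0.5, -0.9, -0.1]
width: 0.0458
grip_force: 30.0
time: 24.87
ee_pos: [0.5936, 0.1033, 0.1121]
eef_rot: [0.663, 0.748, 0.0, -0.0]
ft_force: [0.6, -1.0, 0.2]
width: 0.0456
grip_force: 30.0
time: 25.53
ee_pos: [0.5933, 0.1033, 0.2413]
eef_rot: [0.663, 0.748, -0.0, -0.0]
ft_force: [-0.3, 0.1, -4.4]
width: 0.0456
grip_force: 30.0
```

```bash
python3 -m pendant '[[0.0125,-0.0075,0,0],[0.0247,-0.0155,0,0],[0.0247,-0.0155,0,0],[0.0247,-0.0155,0,0],[0.0247,-0.0155,0,0],[0.0247,-0.0155,0,0],[0.0247,-0.0155,0,0],[0.0247,-0.0155,0,0]]'| grep -E "ee_pos|ft"
python3 -m pendant '[[0.0247,-0.0155,0,0],[0.0247,-0.0155,0,0],[0.0124,-0.008,0,0],[0,0,0,0],[0,0,0,0],[0,0,0,0]]'| grep -E "ee_pos|ft"
python3 -m pendant '[[0,0,0.015,0],[0,0,0.03,0],[0,0,0.03,0],[0,0,0.03,0],[0,0,0.03,0],[0,0,0.02,0],[0,0,0.01,0],[0,0,0,0]]'| grep -E "ee_pos|ft"
python3 -m pendant '[[0,0,0.012,0],[0,0,0.008,0],[0,0,0.006,0],[0,0,0,0],[0,0,0,0],[0,0,0,0]]'
```

```text
ee_pos: [0.4541, 0.2739, 0.2396]
ft_force: [0.9, 0.1, -3.3]
ee_pos: [0.4102, 0.3289, 0.2406]
ft_force: [-0.0, -0.7, -2.3]
ee_pos: [0.4096, 0.3281, 0.0747]
ft_force: [-0.4, -0.3, -2.4]
time: 27.87
ee_pos: [0.4104, 0.3304, 0.0516]
eef_rot: [0.663, 0.748, 0.0, -0.0]
ft_force: [-0.9, -0.3, -1.8]
width: 0.0459
grip_force: 30.0
```

```bash
python3 -m pendant '[[0,0,0.005,0],[0,0,0.003,0],[0,0,0.002,0],[0,0,0,0],[0,0,0,0],[0,0,0,0]]'| grep -E "ee_pos|ft"
python3 -m pendant '[[0,0,0,0],[0,0,0,0],[0,0,0,0],[0,0,0,0],[0,0,0,0]]' 0.7 
python3 -m pendant '[[0,0,-0.015,0],[0,0,-0.03,0],[0,0,-0.03,0],[0,0,-0.03,0],[0,0,-0.03,0],[0,0,-0.03,0],[0,0,-0.03,0],[0,0,0,0]]'| grep -E "ee_pos|ft"
python3 -m pendant '[[0,-0.02,0,0],[0,-0.02,0,0],[0,0,0,0],[0,0,0,0],[0,0,0,0]]' 0.7
python3 - <<'E'
from meas import *
g=dict(viewfinder=[.41,.33,.12],adapter=[.4935,.3265,.12],gearbox=[.578,.324,.12]); Z=dict.fromkeys(g,.003)
V,o=measure(list(g),g,Z,("wrist","top"),50); overlay(V[0],o,Z,"pics/w3.png")
g={"plate":[.6566,.0416,.1]}; measure(["plate"],g,{"plate":.075},("top","scene"),30)
E
```

```text
ee_pos: [0.4101, 0.3302, 0.0411]
ft_force: [0.6, -0.1, -1.3]
time: 28.78
ee_pos: [0.4102, 0.3302, 0.0412]
eef_rot: [0.663, 0.748, 0.0, -0.0]
ft_force: [0.8, -0.0, -0.8]
width: 0.06
grip_force: 0.0
ee_pos: [0.412, 0.3316, 0.2422]
ft_force: [0.8, 0.7, 0.3]
time: 29.87
ee_pos: [0.3709, 0.3253, 0.2361]
eef_rot: [0.663, 0.748, 0.0, 0.0]
ft_force: [-0.4, -0.6, 0.1]
width: 0.0609
grip_force: 0.0
viewfinder wrist 0.58 [292. 180.  44.  59.]
viewfinder top 0.6 [162. 222.  20.  13.]
viewfinder [0.4105 0.3287 0.1346] 0.8947101936566377
adapter wrist 0.79 [353. 184.  49.  53.]
adapter top 0.5 [166. 196.  18.  12.]
adapter [0.4943 0.3268 0.1603] 0.921353465813461
gearbox wrist 0.76 [423. 198.  75.  61.]
gearbox top 0.8 [161. 128.  28.  24.]
gearbox [0.5787 0.3259 0.0691] 0.47889651265265015
plate top 0.78 [256. 144.  42.  15.]
plate scene 0.61 [243. 223.  44.  37.]
plate [0.655  0.0408 0.1051] 0.9187759222404892
```

View pics/w3.png

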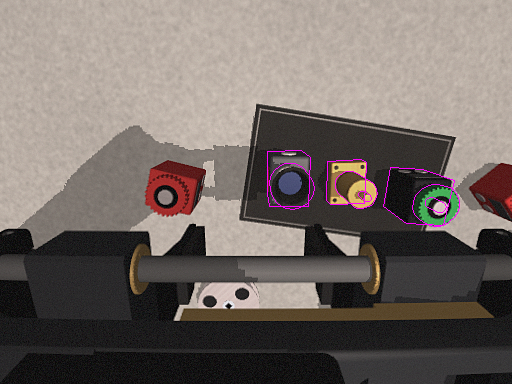

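All three stand on the mat: viewfinder (290,180), adapter (353,184), gearbox (425,198). The plate hasn't moved, so I go for it next with the opening at 61 mm to clear the back rim.

```bash
python3 -m pendant '[[-0.0132,0.0104,0,0],[-0.0264,0.0207,0,0],[-0.0264,0.0207,0,0],[-0.0264,0.0207,0,0],[-0.0264,0.0207,0,0],[-0.0264,0.0207,0,0],[-0.0264,0.0207,0,0],[-0.0264,0.0207,0,0]]'| grep -E "ee_pos|ft"
python3 -m pendant '[[-0.0264,0.0207,0,0],[-0.0264,0.0207,0,0],[-0.0264,0.0207,0,0],[-0.0264,0.0207,0,0],[-0.0132,0.0104,0,0],[0,0,0,0],[0,0,0,0],[0,0,0,0]]'| grep -E "ee_pos|ft"
python3 -m pendant '[[0,0,0.015,0],[0,0,0.025,0],[0,0,0.025,0],[0,0,0.015,0],[0,0,0,0],[0,0,0,0],[0,0,0,0],[0,0,0,0]]'
python3 - <<'E'
from meas import *
V,o=measure(["plate"],{"plate":[.6566,.0416,.1]},{"plate":.075},("wrist",),60)
print(r.read_state()["ee_pos"])
E
```

```text
ee_pos: [0.5493, 0.1461, 0.2362]
ft_force: [-0.3, 0.1, -0.0]
ee_pos: [0.6547, 0.0415, 0.2358]
ft_force: [0.3, -0.2, 0.6]
time: 32.47
ee_pos: [0.6557, 0.041, 0.1578]
eef_rot: [0.663, 0.748, 0.001, 0.001]
ft_force: [-0.9, -0.4, -0.3]
width: 0.0608
grip_force: 0.0
plate wrist 0.76 [258. 194.  50. 124.]
plate [0.6561 0.0416 0.0988] 0.8546279007735396
[0.6556 0.0407 0.1574]
```

```bash
python3 -m pendant '[[0.001,0.001,0.015,0.02],[0,0,0.02,0],[0,0,0.015,0],[0,0,0.01,0],[0,0,0,0],[0,0,0,0],[0,0,0,0]]'
python3 -m pendant '[[0,0,0.005,0],[0,0,0.003,0],[0,0,0,0],[0,0,0,0],[0,0,0,0]]'| grep -E "ee_pos|ft"
python3 -m pendant '[[0,0,0,0],[0,0,0,0],[0,0,0,0],[0,0,0,0],[0,0,0,0],[0,0,0,0],[0,0,0,0],[0,0,0,0]]' 0.2 30
```

```text
time: 33.15
ee_pos: [0.6566, 0.0416, 0.0973]
eef_rot: [0.671, 0.742, 0.001, 0.001]
ft_force: [0.0, -0.2, -0.8]
width: 0.061
grip_force: 0.0
ee_pos: [0.656, 0.0417, 0.0882]
ft_force: [-0.1, 0.4, 0.4]
time: 34.23
ee_pos: [0.6559, 0.0417, 0.0881]
eef_rot: [0.671, 0.742, 0.0, -0.0]
ft_force: [-0.2, 0.2, 1.1]
width: 0.0418
grip_force: 30.0
```

```bash
python3 -m pendant '[[0,0,-0.01,0],[0,0,-0.02,0],[0,0,-0.03,0],[0,0,-0.03,0],[0,0,-0.03,0.06],[0,0,-0.02,0.06],[0,0,-0.01,0.06],[0,0,0,0]]'
python3 -m pendant '[[-0.0141,-0.0063,0,0],[-0.0283,-0.01256,0,0],[-0.0283,-0.01256,0,0],[-0.0283,-0.01256,0,0],[-0.0283,-0.01256,0,0],[-0.0283,-0.01256,0,0],[-0.0283,-0.01256,0,0],[-0.0283,-0.01256,0,0]]'| grep -E "ee_pos|ft"
python3 -m pendant '[[-0.0283,-0.01256,0,0],[-0.0283,-0.01256,0,0],[-0.0283,-0.01256,0,0],[-0.0283,-0.01256,0,0],[-0.0283,-0.01256,0,0],[-0.0283,-0.01256,0,0],[-0.0141,-0.0063,0,0],[0,0,0,0]]'| grep -E "ee_pos|ft"
python3 -m pendant '[[0,0,0,0],[0,0,0,0],[0,0,0,0]]'
python3 - <<'E'
from meas import *
d=view("wrist"); cv2.imwrite("pics/w4.png",d["img"][:,:,::-1])
o=masks(d,"filter_case",[.5757,-.3475],.005,60); print(o and (o["score"],fit("filter_case",[(d,o["mask"])],[.5757,-.3475,-.07],.005)))
im=d["img"][:,:,::-1].copy()
for z in(.005,.032):
  P=np.array([[-130,-85],[130,-85],[130,85],[-130,85]]); p=world(np.c_[P,[0]*4],[.4979,-.342,-.07],z); cv2.polylines(im,[np.round(proj(d,p)).astype(np.int32)],True,(255,0,255),1)
cv2.imwrite("pics/w4.png",im)
E
```

```text
time: 34.9
ee_pos: [0.6569, 0.0415, 0.2414]
eef_rot: [0.736, 0.677, 0.002, 0.001]
ft_force: [-0.1, -0.8, -1.5]
width: 0.0415
grip_force: 30.0
ee_pos: [0.543, -0.1637, 0.2369]
ft_force: [0.9, -0.5, -1.2]
ee_pos: [0.4448, -0.343, 0.2373]
ft_force: [0.1, -0.4, -1.3]
time: 36.48
ee_pos: [0.4494, -0.3378, 0.2375]
eef_rot: [0.734, 0.679, 0.0, -0.001]
ft_force: [0.1, -0.1, -1.6]
width: 0.042
grip_force: 30.0
(0.89, (array([ 0.5771, -0.3467, -0.055 ]), np.float64(0.9526116886986248)))
```

View pics/w4.png

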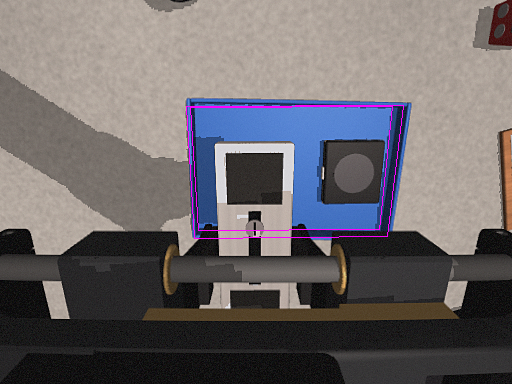

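The tray outline (magenta) matches the picture, and the plate hangs over the free half with the filter case clear at (353,172). I lower it.

```bash
python3 -m pendant '[[0,0,0.015,0],[0,0,0.03,0],[0,0,0.03,0],[0,0,0.03,0],[0,0,0.03,0],[0,0,0.03,0],[0,0,0.015,0],[0,0,0,0]]'| grep -E "ee_pos|ft"
python3 -m pendant '[[0,0,0.01,0],[0,0,0.01,0],[0,0,0,0],[0,0,0,0],[0,0,0,0]]'| grep -E "ee_pos|ft"
python3 -m pendant '[[0,0,0.005,0],[0,0,0.003,0],[0,0,0,0],[0,0,0,0],[0,0,0,0]]'| grep -E "ee_pos|ft"
```

```text
ee_pos: [0.4474, -0.337, 0.0545]
ft_force: [-0.9, 0.8, -1.7]
ee_pos: [0.4494, -0.3394, 0.0387]
ft_force: [-0.1, -0.1, -1.3]
ee_pos: [0.4489, -0.3392, 0.0301]
ft_force: [0.3, -0.2, -1.9]
```

```bash
python3 -m pendant '[[0,0,0.005,0],[0,0,0.003,0],[0,0,0,0],[0,0,0,0],[0,0,0,0]]'| grep -E "ee_pos|ft"
python3 -m pendant '[[0,0,0.002,0],[0,0,0.001,0],[0,0,0,0],[0,0,0,0]]'| grep -E "ee_pos|ft"
python3 -m pendant '[[0,0,0,0],[0,0,0,0],[0,0,0,0],[0,0,0,0],[0,0,0,0]]' 0.68
python3 -m pendant '[[0,0,-0.015,0],[0,0,-0.03,0],[0,0,-0.03,0],[0,0,-0.03,0],[0,0,-0.03,0],[0,0,-0.03,0],[0,0,-0.03,0],[0,0,-0.025,0]]'| grep -E "ee_pos|ft"
python3 -m pendant '[[0,0,0,0],[0,0,0,0],[0,0,0,0]]' 1
python3 - <<'E'
from meas import *
V,o=measure(["plate","filter_case"],{"plate":[.449,-.339,-.08],"filter_case":[.576,-.347,-.06]},{"plate":.005,"filter_case":.005},("wrist","top"),60)
E
```

```text
ee_pos: [0.4489, -0.3392, 0.022]
ft_force: [-0.3, 0.1, -2.9]
ee_pos: [0.4489, -0.3391, 0.0189]
ft_force: [0.0, -0.6, -1.6]
time: 39.25
ee_pos: [0.449, -0.3392, 0.0191]
eef_rot: [0.735, 0.678, 0.0, 0.0]
ft_force: [-0.6, 0.2, 0.1]
width: 0.0582
grip_force: 0.0
ee_pos: [0.4489, -0.3394, 0.2413]
ft_force: [0.9, -0.3, -0.9]
time: 40.17
ee_pos: [0.4487, -0.3388, 0.2383]
eef_rot: [0.735, 0.678, 0.0, -0.0]
ft_force: [0.8, 0.7, -1.1]
width: 0.0718
grip_force: 0.0
plate wrist 0.78 [254. 171.  34.  89.]
plate top 0.96 [372. 216.  35.  12.]
plate [ 0.4492 -0.3389 -0.0703] 0.8663947660321891
filter_case top 0.6 [377. 175.  31.  22.]
filter_case [ 0.5779 -0.3475 -0.0514] 0.9091497975708502
```

```bash
python3 -m pendant '[[0,0,0,-0.1],[0,0,0,-0.1022],[0,0,0,0],[0.0331,0.0091,0,0],[0.0331,0.0091,0,0],[0.0331,0.0091,0,0],[0.0331,0.0091,0,0],[0.0331,0.0091,0,0]]'| grep -E "ee_pos|rot"
python3 -m pendant '[[0.0331,0.0091,0,0],[0.0331,0.0091,0,0],[0.0331,0.0091,0,0],[0.0331,0.0091,0,0],[0.0331,0.0091,0,0],[0.0337,-0.0048,0,0],[0.0337,-0.0048,0,0],[0.0337,-0.0048,0,0]]'| grep -E "ee_pos|rot"
python3 -m pendant '[[0.0337,-0.0048,0,0],[0.0337,-0.0048,0,0],[0.0337,-0.0048,0,0],[0.0337,-0.0048,0,0],[0.0337,-0.0048,0,0],[0.0337,-0.0048,0,0],[0.0337,-0.0048,0,0],[0,0,0,0]]'| grep -E "ee_pos|rot"
python3 -m pendant '[[0,0,0,0],[0,0,0,0],[0,0,0,0],[0,0,0,0]]' 1
```

```text
ee_pos: [0.4738, -0.1678, 0.2389]
eef_rot: [0.664, 0.748, 0.0, -0.0]
ee_pos: [0.4717, 0.1005, 0.2388]
eef_rot: [0.664, 0.748, -0.0, -0.0]
ee_pos: [0.4066, 0.3357, 0.2383]
eef_rot: [0.661, 0.751, -0.0, -0.001]
time: 42.8
ee_pos: [0.4108, 0.328, 0.2391]
eef_rot: [0.664, 0.748, 0.0, 0.0]
ft_force: [0.1, 0.4, 0.7]
width: 0.0872
grip_force: 0.0
```

```bash
python3 -m pendant '[[0.0023,0,0.015,0],[0,0,0.03,0],[0,0,0.03,0],[0,0,0.03,0],[0,0,0.025,0],[0,0,0.01,0],[0,0,0,0],[0,0,0,0]]' 0.85 | grep -E "ee_pos|rot"
python3 -m pendant '[[0,0,0.015,0],[0,0,0.015,0],[0,0,0.015,0],[0,0,0.008,0],[0,0,0.004,0],[0,0,0,0],[0,0,0,0],[0,0,0,0]]'
```

```text
ee_pos: [0.4104, 0.3313, 0.0999]
eef_rot: [0.663, 0.749, 0.0, 0.0]
time: 44.13
ee_pos: [0.4105, 0.332, 0.0432]
eef_rot: [0.663, 0.749, 0.001, -0.0]
ft_force: [-0.1, 0.2, -0.4]
width: 0.0738
grip_force: 0.0
```

```bash
python3 -m pendant '[[-0.0017,0,0.0018,0],[0,0,0,0],[0,0,0,0],[0,0,0,0]]' | grep -E "ee_pos|rot"
python3 -m pendant '[[0,0,0,0],[0,0,0,0],[0,0,0,0],[0,0,0,0],[0,0,0,0],[0,0,0,0],[0,0,0,0],[0,0,0,0]]' 0.2 30
python3 -m pendant '[[0,0,-0.01,0],[0,0,-0.02,0],[0,0,-0.03,0],[0,0,-0.04,0],[0,0,-0.04,0],[0,0,-0.03,0],[0,0,-0.02,0],[0,0,-0.01,0]]'
python3 -m pendant '[[0,0,0,0],[0,0,0,0],[0,0,0,0]]'
```

```text
ee_pos: [0.4102, 0.3298, 0.0404]
eef_rot: [0.663, 0.749, 0.0, -0.0]
time: 45.13
ee_pos: [0.4101, 0.3298, 0.0402]
eef_rot: [0.663, 0.749, 0.0, -0.0]
ft_force: [-0.5, 0.6, 1.0]
width: 0.046
grip_force: 30.0
time: 45.8
ee_pos: [0.4107, 0.3302, 0.244]
eef_rot: [0.663, 0.749, 0.002, -0.0]
ft_force: [0.1, 0.6, -3.5]
width: 0.0459
grip_force: 30.0
time: 46.05
ee_pos: [0.4094, 0.3291, 0.2384]
eef_rot: [0.663, 0.749, -0.001, -0.0]
ft_force: [0.2, 0.2, -3.8]
width: 0.0457
grip_force: 30.0
```

```bash
python3 -m pendant '[[-0.0123,0.0078,0,0],[-0.0247,0.0155,0,0],[-0.0247,0.0155,0,0],[-0.0247,0.0155,0,0],[-0.0247,0.0155,0,0],[-0.0247,0.0155,0,0],[-0.0247,0.0155,0,0],[-0.0247,0.0155,0,0]]'| grep -E "ee_pos|ft"
python3 -m pendant '[[-0.0247,0.0155,0,0],[-0.0247,0.0155,0,0],[-0.0123,0.0078,0,0],[0,0,0,0],[0,0,0,0],[0,0,0,0]]'| grep -E "ee_pos|ft"
python3 -m pendant '[[0,0,0.015,0],[0,0,0.025,0],[0,0,0.025,0],[0,0,0.025,0],[0,0,0.015,0],[0,0,0,0],[0,0,0,0],[0,0,0,0]]'
python3 -m pendant '[[0,0,0,0],[0,0,0,0]]'| grep -E "ee_pos|ft"
```

```text
ee_pos: [0.5481, 0.1586, 0.2383]
ft_force: [0.8, 0.2, -2.7]
ee_pos: [0.5933, 0.1045, 0.2388]
ft_force: [-0.4, -0.6, -2.9]
time: 47.88
ee_pos: [0.5945, 0.1044, 0.1364]
eef_rot: [0.662, 0.749, 0.001, 0.0]
ft_force: [0.0, -0.0, -2.4]
width: 0.0457
grip_force: 30.0
ee_pos: [0.5948, 0.1039, 0.1366]
ft_force: [-0.3, 0.2, -2.7]
```

```bash
python3 -m pendant '[[0,-0.001,0.01,0],[0,0,0.007,0],[0,0,0.003,0],[0,0,0,0],[0,0,0,0],[0,0,0,0]]' | grep -E "ee_pos|ft"
python3 -m pendant '[[0,0,0.002,0],[0,0,0.001,0],[0,0,0,0],[0,0,0,0]]'| grep -E "ee_pos|ft"
```

```text
ee_pos: [0.5933, 0.1034, 0.1154]
ft_force: [0.6, -0.2, -2.8]
ee_pos: [0.5932, 0.1035, 0.1123]
ft_force: [0.3, 0.6, -2.7]
```

```bash
python3 -m pendant '[[0,0,0,0],[0,0,0,0],[0,0,0,0],[0,0,0,0],[0,0,0,0]]' 0.7 
python3 -m pendant '[[0,0,-0.015,0],[0,0,-0.03,0],[0,0,-0.03,0],[0,0,-0.03,0],[0,0,-0.02,0],[0,0,0,0],[0,0,0,0],[0,0,0,0]]'| grep -E "ee_pos|ft"
python3 -m pendant '[[0.0115,-0.0036,0,0],[0.0233,-0.0072,0,0],[0.0233,-0.0072,0,0],[0.0233,-0.0072,0,0],[0.0233,-0.0072,0,0],[0.0233,-0.0072,0,0],[0.0233,-0.0072,0,0],[0.0233,-0.0072,0,0]]'| grep -E "ee_pos|ft"
python3 -m pendant '[[0.0233,-0.0072,0,0],[0.0233,-0.0072,0,0],[0.0115,-0.0036,0,0],[0,0,0,0],[0,0,0,0],[0,0,0,0],[0,0,0,0],[0,0,0,0]]'
```

```text
time: 49.3
ee_pos: [0.5932, 0.1035, 0.1124]
eef_rot: [0.663, 0.749, 0.0, 0.0]
ft_force: [0.5, -0.5, 0.3]
width: 0.06
grip_force: 0.0
ee_pos: [0.5928, 0.1035, 0.2364]
ft_force: [-0.5, 0.8, 0.3]
ee_pos: [0.5165, 0.2719, 0.2361]
ft_force: [0.5, -0.3, 0.1]
time: 51.3
ee_pos: [0.494, 0.3244, 0.2373]
eef_rot: [0.663, 0.748, -0.0, 0.0]
ft_force: [0.3, 0.2, 0.3]
width: 0.0612
grip_force: 0.0
```

```bash
python3 -m pendant '[[0.001,0,0.015,0],[0,0,0.03,0],[0,0,0.03,0],[0,0,0.03,0],[0,0,0.025,0],[0,0,0.01,0],[0,0,0,0],[0,0,0,0]]' | grep -E "ee_pos|rot"
python3 -m pendant '[[0,0,0.015,0],[0,0,0.015,0],[0,0,0.012,0],[0,0,0.006,0],[0,0,0.002,0],[0,0,0,0],[0,0,0,0],[0,0,0,0]]'
```

```text
ee_pos: [0.4938, 0.3264, 0.0981]
eef_rot: [0.663, 0.749, 0.0, 0.0]
time: 52.63
ee_pos: [0.4937, 0.327, 0.0482]
eef_rot: [0.663, 0.749, 0.001, 0.0]
ft_force: [0.6, 0.1, 0.2]
width: 0.0607
grip_force: 0.0
```

```bash
python3 -m pendant '[[0,0,0.0025,0],[0,0,0,0],[0,0,0,0],[0,0,0,0]]' | grep -E "ee_pos|rot"
python3 -m pendant '[[0,0,0,0],[0,0,0,0],[0,0,0,0],[0,0,0,0],[0,0,0,0],[0,0,0,0],[0,0,0,0],[0,0,0,0]]' 0.2 35
python3 -m pendant '[[0,0,-0.01,0],[0,0,-0.02,0],[0,0,-0.03,0],[0,0,-0.04,0],[0,0,-0.04,0],[0,0,-0.03,0],[0,0,-0.02,0],[0,0,-0.005,0]]'| grep -E "ee_pos|ft"
python3 -m pendant '[[0,0,0,0],[0,0,0,0],[0,0,0,0]]'
```

```text
ee_pos: [0.4932, 0.3267, 0.0448]
eef_rot: [0.663, 0.749, 0.0, -0.0]
time: 53.63
ee_pos: [0.4935, 0.3267, 0.0449]
eef_rot: [0.663, 0.749, 0.0, 0.0]
ft_force: [1.4, 0.4, -0.1]
width: 0.0333
grip_force: 35.0
ee_pos: [0.4939, 0.3271, 0.2439]
ft_force: [-0.2, 0.5, -6.1]
time: 54.55
ee_pos: [0.4922, 0.326, 0.2374]
eef_rot: [0.663, 0.749, -0.002, -0.0]
ft_force: [-0.1, -0.4, -5.9]
width: 0.0334
grip_force: 35.0
```

```bash
python3 -m pendant '[[-0.0138,0.0033,0,0],[-0.0276,0.0066,0,0],[-0.0276,0.0066,0,0],[-0.0276,0.0066,0,0],[-0.0276,0.0066,0,0],[-0.0276,0.0066,0,0],[-0.0276,0.0066,0,0],[-0.0276,0.0066,0,0]]'| grep -E "ee_pos|ft"
python3 -m pendant '[[-0.0276,0.0066,0,0],[-0.0276,0.0066,0,0],[-0.0276,0.0066,0,0],[-0.0142,0.0033,0,0],[0,0,0,0],[0,0,0,0],[0,0,0,0],[0,0,0,0]]'| grep -E "ee_pos|ft"
python3 -m pendant '[[0,0,0.015,0],[0,0,0.025,0],[0,0,0.025,0],[0,0,0.025,0],[0,0,0.01,0],[0,0,0,0],[0,0,0,0],[0,0,0,0]]'
python3 -m pendant '[[0,0,0,0],[0,0,0,0]]'| grep -E "ee_pos|ft"
```

```text
ee_pos: [0.5673, 0.1252, 0.2383]
ft_force: [0.5, -0.3, -5.0]
ee_pos: [0.6018, 0.035, 0.239]
ft_force: [0.2, 0.4, -5.6]
time: 56.55
ee_pos: [0.6033, 0.0341, 0.1415]
eef_rot: [0.662, 0.749, 0.001, 0.001]
ft_force: [-0.5, 0.4, -5.8]
width: 0.0332
grip_force: 35.0
ee_pos: [0.603, 0.0339, 0.1411]
ft_force: [0.2, 0.4, -5.6]
```

```bash
python3 -m pendant '[[0,-0.001,0.01,0],[0,0,0.007,0],[0,0,0.003,0],[0,0,0,0],[0,0,0,0],[0,0,0,0]]' | grep -E "ee_pos|ft"
python3 -m pendant '[[0,0,0.002,0],[0,0,0.001,0],[0,0,0,0],[0,0,0,0]]'| grep -E "ee_pos|ft"
```

```text
ee_pos: [0.6015, 0.0336, 0.1198]
ft_force: [0.9, -0.7, -5.2]
ee_pos: [0.6015, 0.0337, 0.1169]
ft_force: [-0.4, 0.7, -5.3]
```

```bash
python3 -m pendant '[[0,0,0.0005,0],[0,0,0,0],[0,0,0,0],[0,0,0,0],[0,0,0,0],[0,0,0,0],[0,0,0,0]]' 0.7 
python3 -m pendant '[[0,0,-0.015,0],[0,0,-0.03,0],[0,0,-0.03,0],[0,0,-0.03,0],[0,0,-0.015,0],[0,0,0,0],[0,0,0,0],[0,0,0,0]]'| grep -E "ee_pos|ft"
python3 -m pendant '[[0.0146,0.0006,0,0],[0.0291,0.0012,0,0],[0.0291,0.0012,0,0],[0.0291,0.0012,0,0],[0.0291,0.0012,0,0],[0.0291,0.0012,0,0],[0.0291,0.0012,0,0],[0.0291,0.0012,0,0]]'| grep -E "ee_pos|ft"
python3 -m pendant '[[0.0291,0.0012,0,0],[0.0291,0.0012,0,0],[0.0146,0.0006,0,0],[0,0,0,0],[0,0,0,0],[0,0,0,0],[0,0,0,0],[0,0,0,0]]'
```

```text
time: 58.13
ee_pos: [0.6014, 0.0337, 0.1163]
eef_rot: [0.663, 0.749, 0.0, 0.0]
ft_force: [-0.3, 0.3, 0.8]
width: 0.0601
grip_force: 0.0
ee_pos: [0.6009, 0.0337, 0.2352]
ft_force: [0.1, 0.0, -1.2]
ee_pos: [0.5827, 0.2526, 0.2345]
ft_force: [0.2, 0.3, 0.1]
time: 60.13
ee_pos: [0.5783, 0.3224, 0.2364]
eef_rot: [0.663, 0.748, 0.0, 0.0]
ft_force: [0.6, -0.3, -0.2]
width: 0.061
grip_force: 0.0
```

```bash
python3 -m pendant '[[0.001,0,0.015,0],[0,0,0.03,0],[0,0,0.03,0],[0,0,0.03,0],[0,0,0.025,0],[0,0,0.01,0],[0,0,0,0],[0,0,0,0]]' 0.85| grep -E "ee_pos|rot"
python3 -m pendant '[[0,0,0.015,0],[0,0,0.015,0],[0,0,0.012,0],[0,0,0.009,0],[0,0,0.003,0],[0,0,0,0],[0,0,0,0],[0,0,0,0]]'
python3 -m pendant '[[0,0,0,0],[0,0,0,0]]'| grep -E "ee_pos|ft"
```

```text
ee_pos: [0.5782, 0.3247, 0.0972]
eef_rot: [0.663, 0.749, 0.0, 0.0]
time: 61.47
ee_pos: [0.5782, 0.3253, 0.0432]
eef_rot: [0.663, 0.749, 0.001, 0.0]
ft_force: [-1.3, -0.6, 0.1]
width: 0.0739
grip_force: 0.0
ee_pos: [0.5779, 0.3252, 0.0428]
ft_force: [0.9, -0.4, 0.7]
```

```bash
python3 -m pendant '[[-0.001,0,0.0015,0],[0,0,0,0],[0,0,0,0],[0,0,0,0]]' | grep -E "ee_pos|rot"
python3 -m pendant '[[0,0,0,0],[0,0,0,0],[0,0,0,0],[0,0,0,0],[0,0,0,0],[0,0,0,0],[0,0,0,0],[0,0,0,0]]' 0.2 30
python3 -m pendant '[[0,0,0,0],[0,0,-0.01,0],[0,0,-0.02,0],[0,0,-0.03,0],[0,0,-0.04,0],[0,0,-0.04,0],[0,0,-0.03,0],[0,0,-0.02,0]]'| grep -E "ee_pos|ft"
python3 -m pendant '[[0,0,-0.005,0],[0,0,0,0],[0,0,0,0],[0,0,0,0]]'
```

```text
ee_pos: [0.5777, 0.324, 0.0407]
eef_rot: [0.663, 0.749, -0.0, -0.0]
time: 62.63
ee_pos: [0.5779, 0.3241, 0.0408]
eef_rot: [0.663, 0.749, 0.0, 0.0]
ft_force: [0.9, -0.2, -0.6]
width: 0.0457
grip_force: 30.0
ee_pos: [0.5783, 0.3241, 0.2353]
ft_force: [0.8, 0.0, -3.8]
time: 63.63
ee_pos: [0.5768, 0.3236, 0.2333]
eef_rot: [0.663, 0.749, -0.002, -0.001]
ft_force: [0.5, -0.2, -4.1]
width: 0.0457
grip_force: 30.0
```

```bash
python3 -m pendant '[[-0.0153,-0.0004,0,0],[-0.0305,-0.0009,0,0],[-0.0305,-0.0009,0,0],[-0.0305,-0.0009,0,0],[-0.0305,-0.0009,0,0],[-0.0305,-0.0009,0,0],[-0.0305,-0.0009,0,0],[-0.0305,-0.0009,0,0]]'| grep -E "ee_pos|ft"
python3 -m pendant '[[-0.0305,-0.0009,0,0],[-0.0305,-0.0009,0,0],[-0.0305,-0.0009,0,0],[-0.0305,-0.0009,0,0],[-0.0153,-0.0004,0,0],[0,0,0,0],[0,0,0,0],[0,0,0,0]]'| grep -E "ee_pos|ft"
python3 -m pendant '[[0,0,0.015,0],[0,0,0.025,0],[0,0,0.025,0],[0,0,0.025,0],[0,0,0.008,0],[0,0,0,0],[0,0,0,0],[0,0,0,0]]'| grep -E "ee_pos|ft"
python3 -m pendant '[[0,0,0,0],[0,0,0,0]]'| grep -E "ee_pos|ft"
```

```text
ee_pos: [0.5982, 0.094, 0.2342]
ft_force: [1.0, -0.1, -4.0]
ee_pos: [0.6113, -0.0398, 0.2346]
ft_force: [-0.0, 0.8, -5.2]
ee_pos: [0.6127, -0.0403, 0.1394]
ft_force: [0.2, 0.2, -3.5]
ee_pos: [0.6125, -0.0406, 0.1391]
ft_force: [-0.2, 0.1, -3.7]
```

```bash
python3 -m pendant '[[0,-0.001,0.012,0],[0,0,0.008,0],[0,0,0.003,0],[0,0,0,0],[0,0,0,0],[0,0,0,0]]' | grep -E "ee_pos|ft"
python3 -m pendant '[[0,0,0.002,0],[0,0,0.0005,0],[0,0,0,0],[0,0,0,0]]'| grep -E "ee_pos|ft"
python3 -m pendant '[[0,0,0,0],[0,0,0,0],[0,0,0,0],[0,0,0,0],[0,0,0,0]]' 0.7 
python3 -m pendant '[[0,0,-0.015,0],[0,0,-0.03,0],[0,0,-0.03,0],[0,0,-0.03,0],[0,0,-0.03,0],[0,0,-0.03,0],[0,0,-0.025,0],[0,0,0,0]]'| grep -E "ee_pos|ft"
python3 -m pendant '[[0,0,0,0],[0,0,0,0],[0,0,0,0]]'| grep -E "ee_pos|ft"
python3 - <<'E'
from meas import *
V,o=measure(list(G)[:3],G,Z)
overlay(V[0],o,Z,"pics/w5.png")
measure(["plate"],{"plate":[.449,-.339,-.08]},{"plate":.005},("top","scene"),30)
print(r.read_state()["ee_pos"])
E
```

```text
ee_pos: [0.6108, -0.0408, 0.1147]
ft_force: [-0.8, 0.7, -4.0]
ee_pos: [0.6111, -0.0408, 0.1128]
ft_force: [-1.0, -0.1, 1.1]
time: 67.05
ee_pos: [0.6108, -0.0407, 0.1122]
eef_rot: [0.663, 0.749, 0.0, -0.0]
ft_force: [-0.4, 0.3, 0.2]
width: 0.0605
grip_force: 0.0
ee_pos: [0.6125, -0.0412, 0.3079]
ft_force: [0.7, -0.4, 0.2]
ee_pos: [0.6103, -0.0406, 0.3008]
ft_force: [-0.4, -0.5, -0.4]
viewfinder wrist 0.58 [258.  44.  49.  77.]
viewfinder [0.5935 0.1033 0.1076] 0.9662393162393162
adapter wrist 0.94 [256. 115.  38.  52.]
adapter [0.6018 0.0342 0.1414] 0.9676615439387646
gearbox wrist 0.87 [257. 181.  44.  62.]
gearbox [ 0.6112 -0.0399  0.1387] 0.9417742762575171
plate top 0.75 [374. 217.  38.  18.]
plate scene 0.51 [194. 128.  15.  12.]
plate [ 0.4475 -0.3413 -0.1227] 0.6132585586611599
[ 0.6107 -0.0408  0.3021]
```

View pics/w5.png

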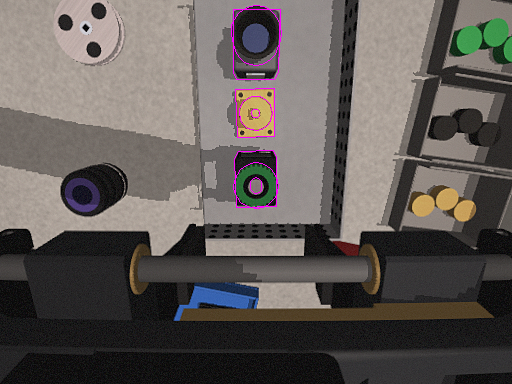

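The viewfinder (256,44), adapter (256,113) and gearbox (256,180) stand upright and square on their spots, within 1 mm of where they started. The plate is in the tray and the robot is clear of everything, so I hand in.

```bash
python3 -c "
from bench import r
print(r.close_job())"
```

```text
the job is handed in; nothing more can be done
None
```

I laid the plate flat in the tray, put the viewfinder, gearbox and adapter back within about 1 mm of their starting spots by camera, and handed the job in at about 68 s; the pendant returned no verdict.

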